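# Fit a mandrel to the coil winder's splined drive and shut the keeper

### The arm

A 6-joint arm with a two-finger parallel gripper is mounted at the origin on a cart in front of the work surface, level with it; the furniture and walls round the work are solid. World frame = base frame: x ahead of the robot, y to its left, z up, the work surface at z = 0. Lengths are in mm, angles in degrees, forces in N, time in s.
With the tool pointing down it reaches from about 300 to 850 mm from the base axis. Payload 4.2 kg.
Tool frame: the origin (TCP) lies at the very end of the fingers, on their centre line; the grasp point (between the pads) lies 19 mm behind it; z points along the fingers, x is the direction in which the jaws open and shut, and the axes are right-handed (so a half turn about z gives the same grasp; the last joint's range is limited). The gripper opens to 91 mm and grips with 3 to 60 N. Pads are 32 mm wide; open, the fingers measure 118 mm over their backs; the gripper's body (76 mm by 178 mm) begins 60 mm behind the grasp point.
Start: joints at [-75.516, 18.312, 89.639, -0, 72.044, -1.146], TCP at [154.924, -553.752, 213.976] pointing down, gripper open.
Joint ranges: [-177.97, 177.97], [-48.28, 115.42], [12.27, 149.76], [-77.06, 257.06], [2.81, 150.46], [-146.56, 146.56]. Speed limits (degrees/s): [147.25, 147.25, 180, 180, 180, 180].

### API

Orientations are given as [roll, pitch, yaw] about the fixed x, y, z axes, in that order (R = Rz(yaw) Ry(pitch) Rx(roll)).
In Python, from workcell import env gives the robot as it stands.
- The arm moves only by the tool servo_tool, never from a script. Its argument "plan" is a list of rows, each a list of 3 entries, a list of its own where there are three numbers: the turn, a rotation vector about the tool's x, y, z in degrees, then the shift along the tool's x, y, z in mm, then the finger opening in mm, from 0 to 91.2. In form: [[[ax, ay, az], [dx, dy, dz], claw], ...]. A call has exactly 10 rows; each row shifts and turns the pose as measured when the row begins, along the tool's axes as they then stand; what a row does not reach is not made up. A row lasts 1/8 s, in which the tool goes at most 62.5 mm and 10.7 degrees, less where a joint would pass 70% of its speed; a pose out of reach is approached as far as the arm can. A call with a gripper value outside its range is refused whole. The fingers move at their own pace and stop on an object; "squeeze" is the grip in N (left out, the last holds). Time passes only in rows, so rows that do not move let the fingers close, or fill a call up. It gives the time, the measured TCP pose, the force and the opening at its end, in the units of the state.
- env.state(): the state, without advancing time (a new reading comes with each control period).
- env.grab_frame(name): name is "side" or "top"; returns a dict with "pixels" (384x512x3 uint8, red, green, blue), "intrinsics" (3x3 intrinsics, pixels), "eye" and "attitude" of the camera in the world. Camera axes: x right, y up, looking along -z (the intrinsics and any distortion apply to the point x, -y, -z); pixel columns grow to the right and rows downward; lengths in mm; the calibration is good to about 2 mm. A picture is of the moment at which its call begins. There is no depth.
- env.job_done(): hands the job in, once; it reports no verdict.
The state is a dict: "time_s": time; "qpos": joint angles; "qvel": joint speeds; "effort": joint torques, N m; "ee_pos": TCP position; "ee_rot": TCP orientation; "force": force on the tool from outside, world axes, zero at the start; "torque": the same for the moment, N m; "gripper_width": finger opening in mm.
Only numpy, scipy, OpenCV 4.12 (cv2) and the standard library are available. Lean on these libraries where they do the work, as an engineer would, in place of code of your own. Each camera call takes 0.05 s, during which the arm holds its last target.

### The job

Fit the thick mandrel, the one with the blue hub, to the coil winder: turn the winder's crank until the four teeth of its drive line up with the slots in the mandrel's square hub, slide the hub all the way onto the teeth so that it stops against the steel collar, with the rod lying in the V-shaped rest, and then swing the keeper shut over the rod. Leave the thin mandrel, the jar and the hammer where they are.

Things in the scene. Friction and masses are not known exactly. Their poses are not given: they have to be found in the camera images.
- thick_mandrel_hub (a point): Centre of the blue hub of the thick mandrel (loose, about 0.26 kg). Hub: square block 44 x 44 mm, 40 mm long along y, flat on the bench, this point 22 mm up; grasp it across its flat sides (along x). A plain round steel rod, 18 mm across, 130 mm long, runs from the hub's back along +y on its centre line, level in the air. Balance point 10 mm from here toward the rod.
- thick_mandrel_bore (a point): Middle of the mouth of the bore in the open (-y) end of the blue hub, 20 mm from the hub's centre; same axes. The bore is a cross 32 mm deep: four slots 11.5 mm wide that reach 17.7 mm out from the centre line, one toward each flat side (along x and z), so any quarter turn about y fits alike.
- thin_mandrel_hub (a point): Centre of the orange hub of the thin mandrel, like the thick one but with a rod 10 mm across. It must stay where it lies. The two mandrels may have changed places.
- drive_face (a point): On the winding axis of the coil winder, middle of the front face of the steel collar (42 mm across) that the hub must stop against; 68 mm up. y runs along the axis toward the rest, z is up, x level. Four steel teeth stand out 28 mm along +y: 8 mm wide, 32 mm over opposite tips, tapered over the last 8 mm. The hub goes on along -y, rod to +y; when home its centre is 20 mm along +y.
- headstock (a point): Near the top of the winder's headstock, the dark green block behind the collar: 64 mm wide (x), 52 mm long along the axis (from 8 to 60 mm behind drive_face), its top 99 mm up; axes as drive_face. The winder is screwed down: base plate 100 mm (x) by 240 mm, its top 12 mm up, from 63 mm behind drive_face to 177 mm before it.
- rest (a point): On the winding axis over the middle of the brass V-shaped rest, 150 mm along +y from drive_face, same axes and height. The rest is 20 mm long along y, open at the top and both ends; its top edges are about 40 mm apart and 75 mm up. The thick rod lying in it is centred on the winding axis.
- crank (a joint): Turn of crank and teeth (one piece), rad, about +y of drive_face. 0: crank arm straight up, teeth diagonal (45 degrees to it); positive leans the crank to +x. The teeth fit the slots of a hub held flat when the crank leans 45 degrees (0.785) to either side, within about 0.1. Starts between -0.4 and 0.4; turns both ways with about 2 N at the grip, stays where left.
- crank_grip (a point): Middle of the crank's wooden grip, a sleeve 18 mm across and 46 mm long, parallel to the winding axis, that spins on its pin; 52 mm from the axis, 101 mm behind drive_face (-y). z points along the crank arm away from the axis. The arm (10 mm thick, 28 mm wide) stands at the grip's +y end, 25 mm from this point; the other end is free.
- keeper (a joint): Turn of the keeper, a steel bar 62 mm long, 17 mm wide, 6 mm thick. 0: shut, level across the rest, 1.5 mm above the thick rod. It starts at about 2.1, leaning back past upright on its stop, and falls shut by its own weight once pushed over the top (below 1.5) toward -x of the rest.
- keeper_hinge (a point): Middle of the keeper's hinge line, which is parallel to the winding axis; 30 mm to +x of the point rest and 13.5 mm above it, axes as there. The shut keeper runs from here toward -x.
- keeper_knob (a point): Black knob, 13 mm across and 12 mm tall, on the keeper's upper side near its free end: 50 mm from the hinge line.
- bench_lamp: Fixed obstacle: bench lamp over the back of the bench. Its long grey head is a box whose underside is 232 mm up and its top 294 mm; measured from this origin in world axes it reaches from 22 to 123 mm toward the robot (-x) and from 208 mm to the right (-y) to 206 mm to the left (+y). Keep the gripper in front of it.
- polish_jar: Bystander: white jar with black lid, 54 mm across, 50 mm tall; origin under its middle.
- chasing_hammer: Bystander: hammer lying flat, 196 mm long along its y, head 59 mm wide, 26 mm tall; origin under its middle.

How it is judged (in metres and radians):
On the way:
1. the hub of the thick mandrel is fully home on the drive's teeth, rod in line with the winder, while the keeper is still open (y of thick_mandrel_hub in the frame of drive_face between 0.017 and 0.0235 m and x of thick_mandrel_hub in the frame of drive_face between -0.005 and 0.005 m and z of thick_mandrel_hub in the frame of drive_face between -0.005 and 0.005 m and angle between the y axis of thick_mandrel_hub and the y axis of drive_face, either way round below 0.06 rad and value of joint keeper above 1 rad), for 0.2 s.
At the end, for the whole second after the job is handed in: The thick mandrel's hub is on the teeth against the collar (within 3.5 mm along the axis, 5 mm across), its rod in line with the winder within 0.06 rad and lying in the rest, and the keeper is shut over it (within 0.12 rad); nothing is held (y of thick_mandrel_hub in the frame of drive_face between 0.017 and 0.0235 m and x of thick_mandrel_hub in the frame of drive_face between -0.005 and 0.005 m and z of thick_mandrel_hub in the frame of drive_face between -0.005 and 0.005 m and angle between the y axis of thick_mandrel_hub and the y axis of drive_face, either way round below 0.06 rad and value of joint keeper below 0.12 rad); the robot touches nothing.
It fails at once if the thin mandrel is moved more than 30 mm (distance of thin_mandrel_hub from where it was at the start of the episode above 0.03 m).
It fails at once if the jar is moved more than 30 mm (distance of polish_jar from where it was at the start of the episode above 0.03 m).
It fails at once if the hammer is moved more than 30 mm (distance of chasing_hammer from where it was at the start of the episode above 0.03 m).
It also fails if it takes over 62 s, if anything falls off the work surface, if the arm or the gripper's body presses on something with over 40 N, if the wrist force passes 120 N, or if a joint passes its speed limit or range.

## Working session

There is one attempt and no reset: what is moved stays moved. The work goes in short steps, Python scripts to look and compute and a tool call to move; the robot and the scene stay as the last step left them, time stands still between calls to the robot, and variables do not carry over. Pictures are saved under pics/ and viewed, and the job is handed in when it is done.

Besides the shell and the picture viewer there is one more tool, called after "Request:" as name(argument=value, ...) on one line, values as JSON. servo_tool: Moves the arm, as the interface text tells. Its arguments: {"type":"object","properties":{"plan":{"type":"array"},"squeeze":{"type":"number"}},"required":["plan"]}

```bash
mkdir -p pics; ls
python3 - <<'E'
from workcell import env
import cv2
print(env.state())
for n in("side","top"):
    f=env.grab_frame(n)
    cv2.imwrite(f"pics/{n}0.png",f["pixels"][:,:,::-1]); print(n,f["intrinsics"],f["eye"],f["attitude"],[k for k in f])
E
```

```text
pics
{'time_s': 0.0, 'qpos': array([-7.55153468e+01,  1.83502438e+01,  8.97046213e+01, -3.00313580e-03,
        7.20428244e+01, -1.14584052e+00]), 'qvel': array([ 0.15057828,  0.08291207,  0.12165463,  0.07344225, -0.01356175,
        0.00991411]), 'effort': array([-2.03533804e-03, -4.12465346e+01, -2.31982273e+01,  7.24877045e-02,
        4.59049700e-02, -1.47142277e-04]), 'ee_pos': array([ 154.78705239, -553.26826426,  213.14637065]), 'ee_rot': array([ 1.79999099e+02,  9.77270498e-02, -7.43685787e+01]), 'force': array([ 0.32607278,  0.31288249, -0.02448901]), 'torque': array([0.04384563, 0.00155147, 0.01653183]), 'gripper_width': 91.43903968158428}
side [[453.920257     0.         256.61514198]
 [  0.         453.920257   186.05177827]
 [  0.           0.           1.        ]] [ 411.16583474 1285.06382422  849.67502429] [  58.06803661   -0.2773917  -174.52947013] ['pixels', 'intrinsics', 'eye', 'attitude']
top [[371.6221535    0.         257.95367413]
 [  0.         371.6221535  195.09862804]
 [  0.           0.           1.        ]] [ 483.75325393   83.25140155 1397.97213946] [  2.09887728  -1.36111748 -91.03876625] ['pixels', 'intrinsics', 'eye', 'attitude']
```

View pics/side0.png

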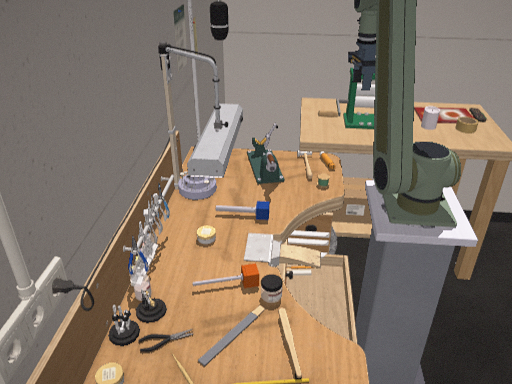

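View pics/top0.png

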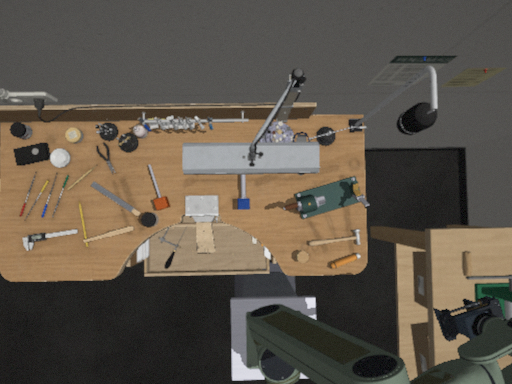

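Run:
```python
import cv2
a=cv2.imread("pics/side0.png");b=cv2.imread("pics/top0.png")
A=cv2.resize(a[110:240,200:340],None,fx=5,fy=5,interpolation=cv2.INTER_CUBIC)[:600]
B=cv2.resize(b[130:280,220:380],None,fx=5,fy=5,interpolation=cv2.INTER_CUBIC)[:600]
A=cv2.resize(a[115:225,205:345],None,fx=5.4,fy=5.4,interpolation=cv2.INTER_CUBIC)
B=cv2.resize(b[160:230,270:380],None,fx=7,fy=7,interpolation=cv2.INTER_CUBIC)
cv2.imwrite("pics/sz.png",A);cv2.imwrite("pics/tz.png",B)
```

```text
(no output)
```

View pics/sz.png

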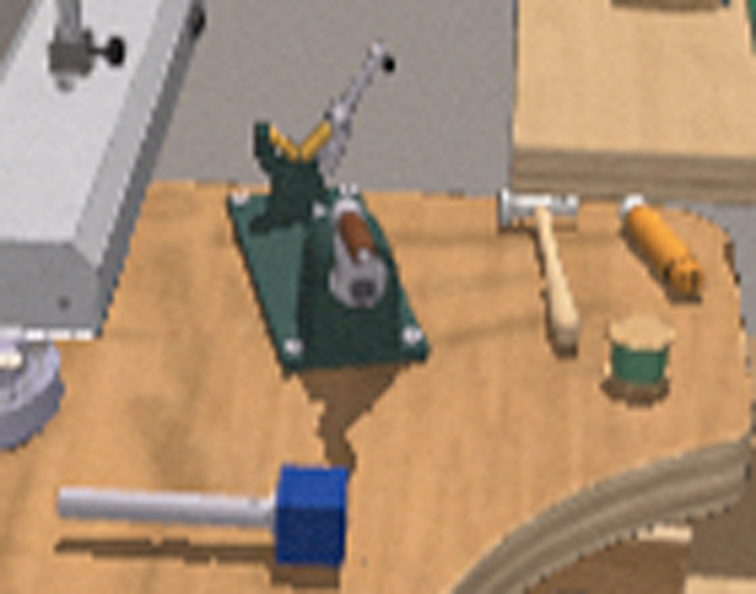

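View pics/tz.png

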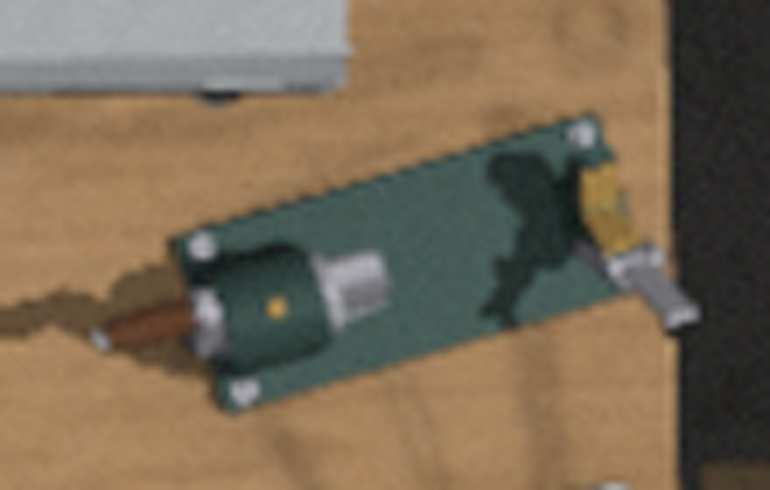

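```bash
cat > h.py <<'E'
import numpy as np,cv2
from scipy.spatial.transform import Rotation as Ro
from workcell import env
C={}
def setc(n,f): C[n]=(np.array(f["intrinsics"]),np.array(f["eye"]),Ro.from_euler('xyz',f["attitude"],degrees=True).as_matrix())
def shot(n,fn=None):
    f=env.grab_frame(n); setc(n,f); im=f["pixels"][:,:,::-1].copy()
    if fn: cv2.imwrite(fn,im)
    return im
setc("side",dict(intrinsics=[[453.920257,0,256.61514198],[0,453.920257,186.05177827],[0,0,1]],eye=[411.16583474,1285.06382422,849.67502429],attitude=[58.06803661,-0.2773917,-174.52947013]))
setc("top",dict(intrinsics=[[371.6221535,0,257.95367413],[0,371.6221535,195.09862804],[0,0,1]],eye=[483.75325393,83.25140155,1397.97213946],attitude=[2.09887728,-1.36111748,-91.03876625]))
def proj(n,p):
    K,e,R=C[n]; c=(np.atleast_2d(p)-e)@R; q=np.c_[c[:,0],-c[:,1],-c[:,2]]@K.T
    return q[:,:2]/q[:,2:]
def ray(n,u):
    K,e,R=C[n]; d=np.linalg.solve(K,[u[0],u[1],1]); return e,R@np.array([d[0],-d[1],-d[2]])
def plane(n,u,z):
    e,d=ray(n,u); return e+d*(z-e[2])/d[2]
def tri(us,ut):
    A=[];b=[]
    for n,u in(("side",us),("top",ut)):
        e,d=ray(n,u);d=d/np.linalg.norm(d);P=np.eye(3)-np.outer(d,d);A.append(P);b.append(P@e)
    x=np.linalg.solve(A[0]+A[1],b[0]+b[1]); return x,[np.linalg.norm(A[i]@x-b[i]) for i in(0,1)]
def mask(im,lo,hi):
    return cv2.inRange(cv2.cvtColor(im,cv2.COLOR_BGR2HSV),np.array(lo),np.array(hi))
def zoom(im,x0,y0,w,h,k,fn):
    cv2.imwrite(fn,cv2.resize(im[y0:y0+h,x0:x0+w],None,fx=k,fy=k,interpolation=cv2.INTER_CUBIC))
E
python3 - <<'E'
from h import *
t=cv2.imread("pics/top0.png");s=cv2.imread("pics/side0.png")
print(plane("top",(100,300),0),proj("top",plane("top",(100,300),0)))
# zoom px -> px : (u+.5)/7-.5+270
z=lambda u,v:((u+.5)/7-.5+270,(v+.5)/7-.5+160)
for c in [(172,240),(595,115),(228,412)]: print("plate",plane("top",z(*c),12))
zs=lambda u,v:((u+.5)/5.4-.5+205,(v+.5)/5.4-.5+115)
for c in [(227,198),(287,374),(428,355)]: print("plate side",plane("side",zs(*c),12))
for n,im in(("top",t),("side",s)):
    m=mask(im,(105,150,60),(125,255,255)); 
    nn,l,st,ce=cv2.connectedComponentsWithStats(m); i=1+np.argmax(st[1:,4]); print(n,st[i],ce[i])
zoom(t,225,160,50,60,10,"pics/tb.png"); zoom(s,205,190,80,50,9,"pics/sb.png")
zoom(s,235,110,60,80,7,"pics/sw.png")
E
```

```text
[157.17727332 639.0500983    0.        ] [[100. 300.]]
plate [536.26663952 -86.12513645  12.        ]
plate [ 599.59189099 -315.56219053   12.        ]
plate [ 443.92451981 -114.08539128   12.        ]
plate side [ 599.720789   -309.68730213   12.        ]
plate side [532.72632508 -68.29373552  12.        ]
plate side [ 442.40697438 -101.67625039   12.        ]
top [238 199  11  10 110] [243.  203.5]
side [256 202  13  17 206] [262.32038835 210.04368932]
```

View pics/tb.png

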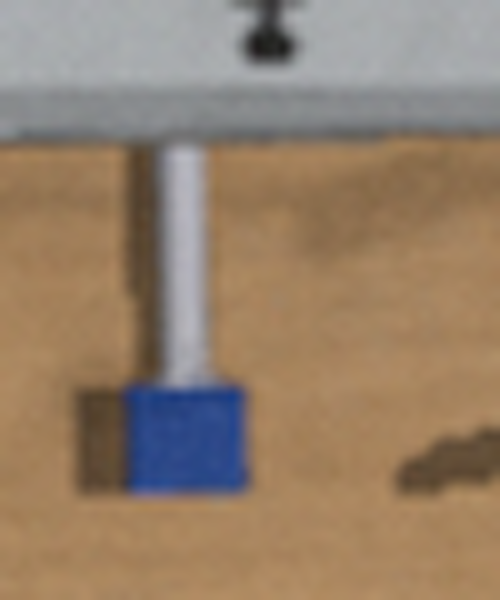

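View pics/sb.png

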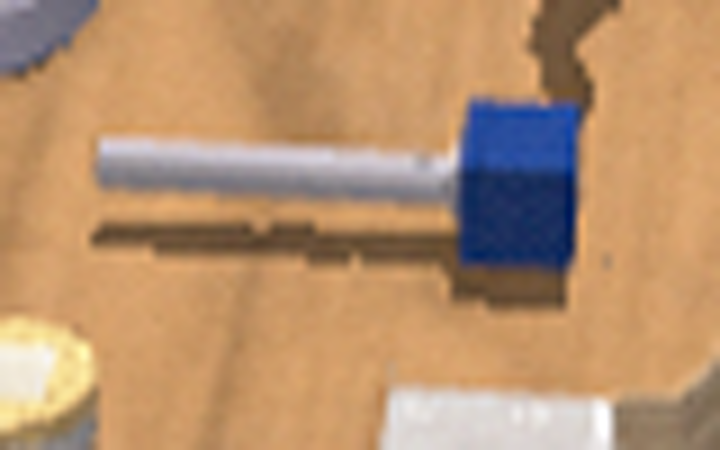

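View pics/sw.png

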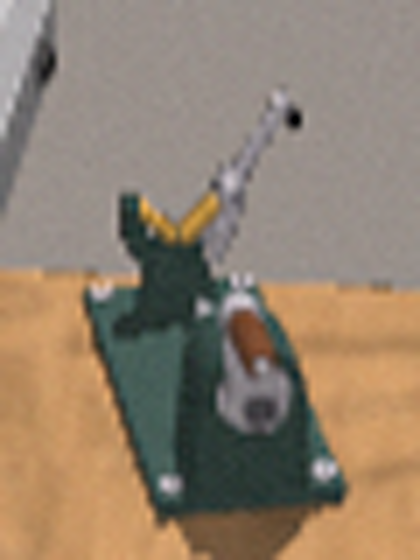

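```bash
cat > edges.py <<'E'
from h import *
from scipy.ndimage import map_coordinates
def edge(im,p,q,z,cam="top",half=3,ch=None,n=40,lo=.05,hi=.95):
    """line p->q px; find max gradient along normal; return world pts on plane z robust line"""
    g=im[:,:,2].astype(float) if ch is None else ch.astype(float)
    p=np.array(p,float);q=np.array(q,float);d=(q-p)/np.linalg.norm(q-p);nn=np.array([-d[1],d[0]])
    P=[]
    s=np.arange(-half,half+.01,.1)
    for t in np.linspace(lo,hi,n):
        c=p+(q-p)*t; pts=c+s[:,None]*nn
        v=map_coordinates(g,[pts[:,1],pts[:,0]],order=1)
        v=np.convolve(v,np.ones(5)/5,'same')
        a,b=np.median(v[3:13]),np.median(v[-13:-3]); m=(a+b)/2
        if abs(a-b)<15: continue
        k=np.where(np.diff(np.sign(v[3:-3]-m)))[0]
        if len(k)!=1: continue
        P.append(c+s[k[0]+3]*nn)
    P=np.array(P,np.float32)
    l=cv2.fitLine(P,cv2.DIST_HUBER,0,.01,.01).ravel()
    r=(P-l[2:])@np.array([-l[1],l[0]])
    o=l[:2]*np.sign(l[:2]@d)
    a=l[2:]+o*((p-l[2:])@o);b=l[2:]+o*((q-l[2:])@o)
    return plane(cam,a,z)[:2],plane(cam,b,z)[:2],len(P),r.std(),(a,b)
E
python3 - <<'E'
from edges import *
t=cv2.imread("pics/top0.png")
z=lambda u,v:((u+.5)/7-.5+270,(v+.5)/7-.5+160)
A,B,Cc,D=z(172,240),z(595,115),z(228,412),z(625,292)
L={}
for k,(p,q) in dict(far=(A,B),near=(Cc,D),back=(A,Cc)).items():
    a,b,n,s,px=edge(t,p,q,12,lo=.1,hi=.9); L[k]=(a,b); d=(b-a)/np.linalg.norm(b-a); print(k,a,b,n,s,d,px)
E
```

```text
far [539.61615688 -85.22696178] [ 601.93919036 -314.94508407] 40 0.16710438 [ 0.26183704 -0.9651121 ] (array([293.88416429, 192.96710144]), array([354.39140419, 175.3806115 ]))
near [ 442.51998655 -114.47722075] [ 502.62768548 -329.54300499] 40 0.10143822 [ 0.26917012 -0.96309265] (array([302.25584903, 218.80320081]), array([358.98046942, 201.69461369]))
back [536.97398272 -89.54612918] [ 442.81923659 -108.68104083] 31 0.5038149 [-0.97996756 -0.19915717] (array([295.05028034, 193.65262655]), array([300.70722853, 218.7521351 ]))
```

```bash
cat >> h.py <<'E'
yd=np.array([.2655,-.9641,0]);yd/=np.linalg.norm(yd);xd=np.cross(yd,[0,0,1]);D0=np.array([507.5,-159.6,68.])
def W(x,y,z): return D0+x*xd+y*yd+np.array([0,0,z])
def grip(a,y=-101): return W(52*np.sin(a),y,52*np.cos(a))
def overlay(cam,im,pts,x0,y0,w,h,k,fn):
    o=cv2.resize(im[y0:y0+h,x0:x0+w],None,fx=k,fy=k,interpolation=cv2.INTER_CUBIC)
    for p,c in pts:
        u=proj(cam,p)[0]; v=((u+.5-[x0,y0])*k-.5); cv2.drawMarker(o,(int(round(v[0])),int(round(v[1]))),c,cv2.MARKER_CROSS,10,1)
    cv2.imwrite(fn,o)
E
cat > ov.py <<'E'
from h import *
def ovs(t,s,tag,extra=[]):
    Y=(0,255,255);M=(255,0,255)
    pts=[(W(sx*50,y,-56),Y) for sx in(-1,1) for y in(-63,177)]+[(W(sx*32,y,31),M) for sx in(-1,1) for y in(-8,-60)]+[(W(0,0,0),(0,255,0)),(W(0,150,0),(0,255,0)),(W(0,150,-20),(0,255,0)),(W(30,150,13.5),(255,255,0))]+extra
    a=2.1; pts.append((W(30-50*np.cos(a),150,13.5+50*np.sin(a)),(255,255,0)))
    overlay("top",t,pts,270,160,110,70,7,f"pics/ovt{tag}.png")
    overlay("side",s,pts,235,110,70,80,7,f"pics/ovs{tag}.png")
E
python3 - <<'E'
from ov import *
ovs(cv2.imread("pics/top0.png"),cv2.imread("pics/side0.png"),0)
for n in("top","side"):
    im=cv2.imread(f"pics/{n}0.png")
    print(n,[np.round(proj(n,grip(a))[0],1) for a in(-.4,-.2,0,.2,.4)])
E
```

```text
top [array([289.6, 203.2]), array([290.5, 206. ]), array([291.4, 208.8]), array([292.2, 211.7]), array([292.9, 214.5])]
side [array([267.2, 159.9]), array([270.1, 158.9]), array([273.1, 158.4]), array([276.1, 158.4]), array([279., 159.])]
```

View pics/ovt0.png

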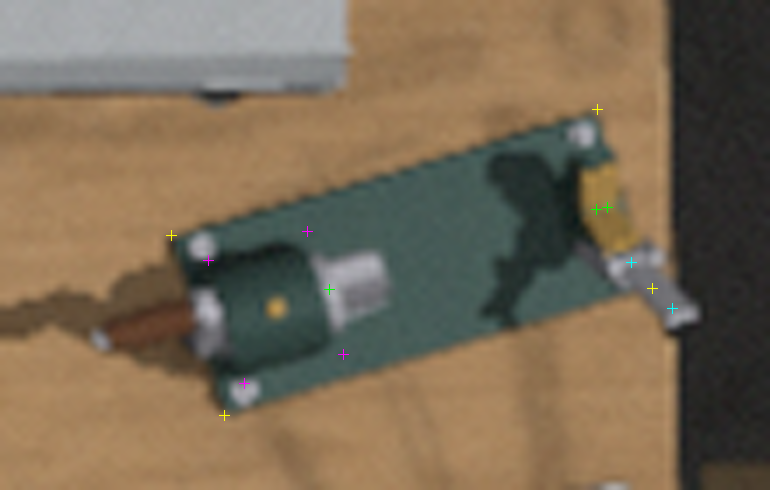

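View pics/ovs0.png

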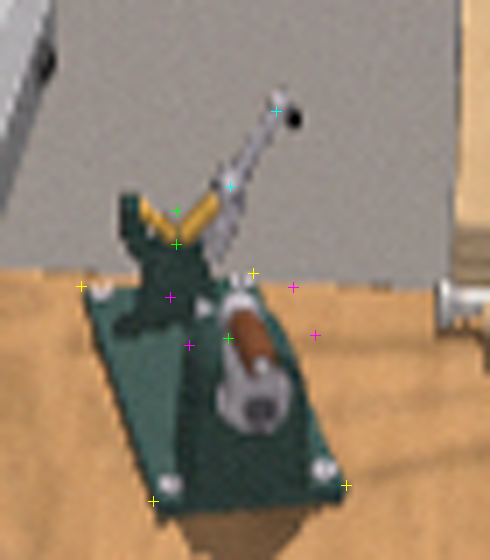

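Run:
```python
from edges import *
t=cv2.imread("pics/top0.png")
zb=lambda u,v:((u+.5)/10-.5+225,(v+.5)/10-.5+160)
z=lambda u,v:((u+.5)/7-.5+270,(v+.5)/7-.5+160)
print("lamp front edge",plane("top",zb(250,137),232),plane("top",zb(250,90),294),"right end",plane("top",z(345,92),232),plane("top",z(345,55),294))
print("left",plane("top",(183,172),232))
for nm,a in(("start",-.16),("-45",-.785),("45",.785)): print(nm,grip(a))
# hub edges top z=44
p=dict(left=((127,390),(127,490)),right=((245,390),(247,490)),front=((130,493),(245,493)),back=((130,388),(245,386)))
for k,(a,b) in p.items():
    r=edge(t,zb(*a),zb(*b),44,half=2,n=25,ch=cv2.cvtColor(t,cv2.COLOR_BGR2HSV)[:,:,0] if k in("right","left") else None); print(k,r[0],r[1],r[2:4])
rl=[edge(t,zb(x,160),zb(x,380),30 if 0 else 22,half=1.5,n=25)for x in(158,208)]
for r in rl: print(r[0],r[1],r[2:4])
print(np.array2string(env.state()["ee_pos"]))
```

```text
lamp front edge [595.20564519  79.96838228 232.        ] [603.3214281   79.89997403 294.        ] right end [ 593.43112891 -138.97462586  232.        ] [ 603.46258213 -127.54115688  294.        ]
left [602.43694479 288.29759344 232.        ]
start [488.67143438 -60.02531029 119.33581874]
-45 [516.11999842 -52.46634985 104.78419   ]
45 [445.24844005 -71.9834111  104.78419   ]
left [521.62850568 128.4031606 ] [485.28177549 129.77629448] (25, np.float32(0.037298843))
right [520.7138138   80.57469239] [484.32251526  81.55184981] (25, np.float32(0.028616106))
front [484.38998072 125.30867888] [483.50118731  83.50193911] (25, np.float32(0.046607967))
back [522.02649358 124.69676225] [522.54530684  82.8382523 ] (25, np.float32(0.124375336))Traceback (most recent call last):
  File "<stdin>", line 12, in <module>
  File "edges.py", line 19, in edge
    l=cv2.fitLine(P,cv2.DIST_HUBER,0,.01,.01).ravel()
      ~~~~~~~~~~~^^^^^^^^^^^^^^^^^^^^^^^^^^^^
cv2.error: OpenCV(4.12.0) /io/opencv/modules/imgproc/src/linefit.cpp:618: error: (-215:Assertion failed) npoints2 >= 0 || npoints3 >= 0 in function 'fitLine'
```

Request:
servo_tool(plan=[[[0,0,0.2],[-39,-41,0],0],[[0,0,0],[-39,-41,0],0],[[0,0,0],[-39,-41,0],0],[[0,0,0],[-39,-41,0],0],[[0,0,0],[-39,-41,0],0],[[0,0,0],[-39,-41,0],0],[[0,0,0],[-39,-41,0],0],[[0,0,0],[-39,-41,4],0],[[0,0,0],[-39,-41,4],0],[[0,0,0],[-30,-35,4],0]])

```text
time_s: 1.35
ee_pos: [450.0, -66.5, 199.2]
ee_rot: [-179.9, 0.2, -75.0]
force: [0.6, -0.8, 0.3]
gripper_width: 0.5
```

```bash
cat >> h.py <<'E'
def delta(T,yaw=None,st=None):
    st=st or env.state(); R=Ro.from_euler('xyz',st["ee_rot"],degrees=True)
    d=R.inv().apply(np.array(T)-st["ee_pos"])
    Y=R.as_euler('xyz',degrees=True)[2] if yaw is None else yaw
    G=Ro.from_euler('xyz',[180,0,Y],degrees=True)
    rv=(R.inv()*G).as_rotvec(degrees=True)
    print("t",round(st["time_s"],2),"pos",st["ee_pos"].round(1),"rot",st["ee_rot"].round(2),"F",st["force"].round(1),"w",round(st["gripper_width"],1),"| shift",d.round(1),"turn",rv.round(2))
YD=np.degrees(np.arctan2(yd[1],yd[0]))
E
python3 - <<'E'
from h import *
delta(W(35,-103,20),YD)
E
```

```text
t 1.35 pos [450.  -66.5 199.2] rot [-179.94    0.19  -75.03] F [ 0.6 -0.8  0.3] w 0.5 | shift [  2.4   4.4 111.2] turn [-0.06  0.19 -0.42]
```

Request:
servo_tool(plan=[[[0,0.2,-0.4],[2.4,4.4,20],0],[[0,0,0],[0,0,25],0],[[0,0,0],[0,0,25],0],[[0,0,0],[0,0,25],0],[[0,0,0],[0,0,16],0],[[0,0,0],[0,0,0],0],[[0,0,0],[0,-2,0],0],[[0,0,0],[0,-2,0],0],[[0,0,0],[0,-2,0],0],[[0,0,0],[0,0,0],0]])

```text
time_s: 2.6
ee_pos: [454.7, -64.2, 85.4]
ee_rot: [-179.9, -0.0, -74.1]
force: [-0.4, 0.4, -0.0]
gripper_width: 0.6
```

Run:
```python
from ov import *
delta(W(35,-103,20),YD)
t=shot("top","pics/top1.png");s=shot("side","pics/side1.png")
e=env.state()["ee_pos"]
ovs(t,s,1,[(e,(0,0,255))])
```

```text
t 2.6 pos [454.7 -64.2  85.4] rot [-1.7985e+02 -2.0000e-02 -7.4140e+01] F [-0.4  0.4 -0. ] w 0.6 | shift [ 2.9  9.5 -2.6] turn [-0.15 -0.02  0.46]
```

View pics/ovs1.png

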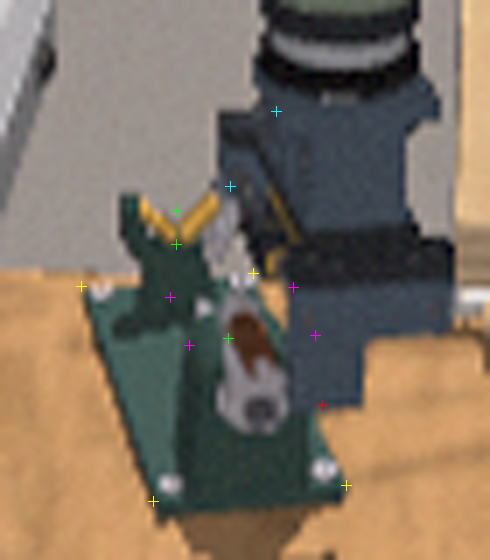

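View pics/ovt1.png

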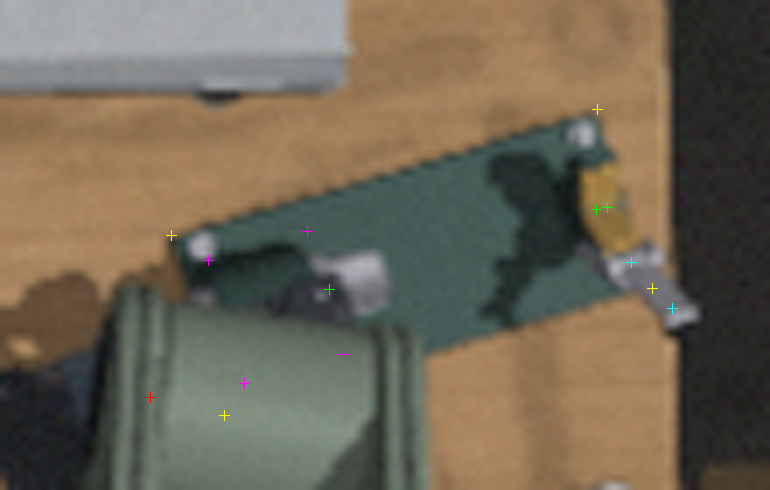

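Request:
servo_tool(plan=[[[0,0,0.4],[1,-4,-1],0],[[0,0,0],[0,-4,0],0],[[0,0,0],[0,-4,0],0],[[0,0,0],[0,-4,0],0],[[0,0,0],[0,-4,0],0],[[0,0,0],[0,-4,0],0],[[0,0,0],[0,-4,0],0],[[0,0,0],[0,-3,0],0],[[0,0,0],[0,-2,0],0],[[0,0,0],[0,0,0],0]])

```text
time_s: 3.95
ee_pos: [486.5, -56.3, 85.4]
ee_rot: [179.8, 0.0, -74.5]
force: [-0.4, -1.4, 0.1]
gripper_width: 0.5
```

Run:
```python
from ov import *
delta(W(-11.8,-103,20),YD)
t=shot("top","pics/top2.png");s=shot("side","pics/side2.png")
ovs(t,s,2,[(grip(-.785,-124),(0,0,255)),(grip(-.6,-124),(0,0,255))])
```

```text
t 3.95 pos [486.5 -56.3  85.4] rot [ 1.7981e+02  3.0000e-02 -7.4540e+01] F [-0.4 -1.4  0.1] w 0.5 | shift [ 2.2 -4.6 -2.6] turn [0.19 0.03 0.07]
```

View pics/ovs2.png

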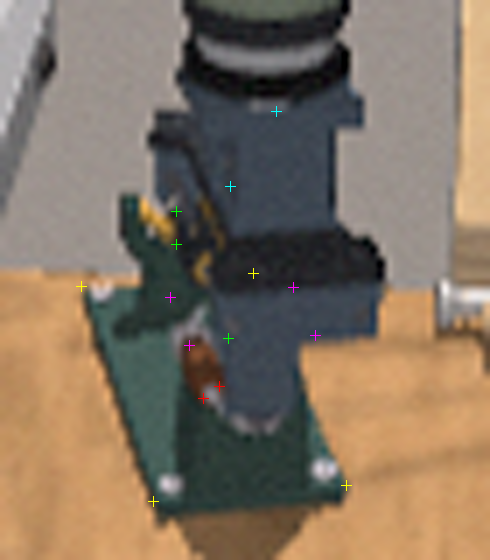

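View pics/ovt2.png

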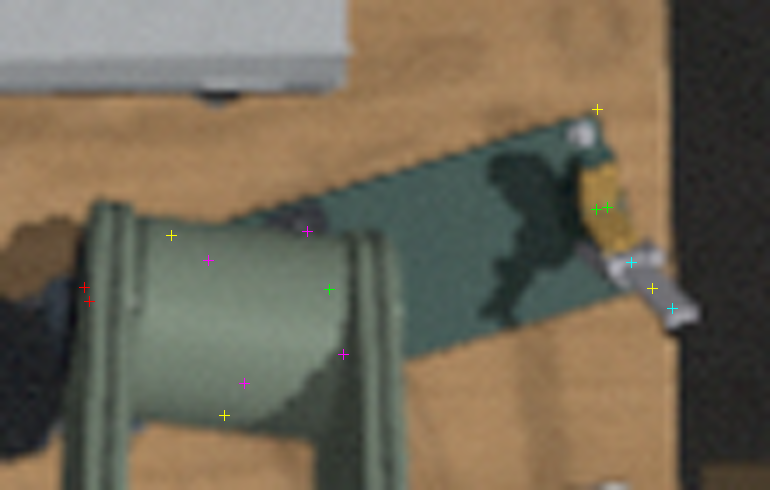

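Request:
servo_tool(plan=[[[0,0,0],[0,-1.5,0],0],[[0,0,0],[0,-1.5,0],0],[[0,0,0],[0,-1.5,0],0],[[0,0,0],[0,0,0],0],[[0,0,0],[0,3,0],0],[[0,0,0],[0,15,0],0],[[0,0,0],[0,25,-30],0],[[0,0,0],[0,25,-45],91],[[0,0,0],[-30,20,-35],91],[[0,0,0],[-50,0,0],91]])

```text
time_s: 5.3
ee_pos: [381.5, -2.1, 199.0]
ee_rot: [-179.9, 0.1, -74.9]
force: [0.0, 0.4, 0.6]
gripper_width: 27.6
```

Run:
```python
from ov import *
delta(W(-11.8,-103,20),YD)
t=shot("top","pics/top3.png");s=shot("side","pics/side3.png")
ovs(t,s,3,[(grip(-.785,-124),(0,0,255)),(grip(-.785,-78),(0,0,255))])
```

```text
t 5.3 pos [381.5  -2.1 199. ] rot [-1.799e+02  7.000e-02 -7.490e+01] F [0.  0.4 0.6] w 27.6 | shift [ 82.  -91.7 111.1] turn [-0.1   0.07 -0.3 ]
```

View pics/ovs3.png

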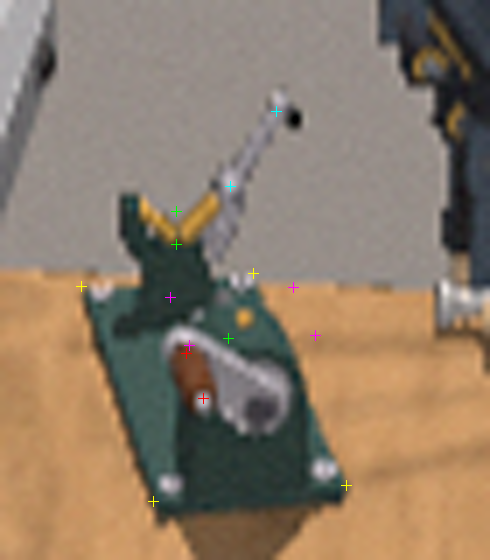

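View pics/ovt3.png

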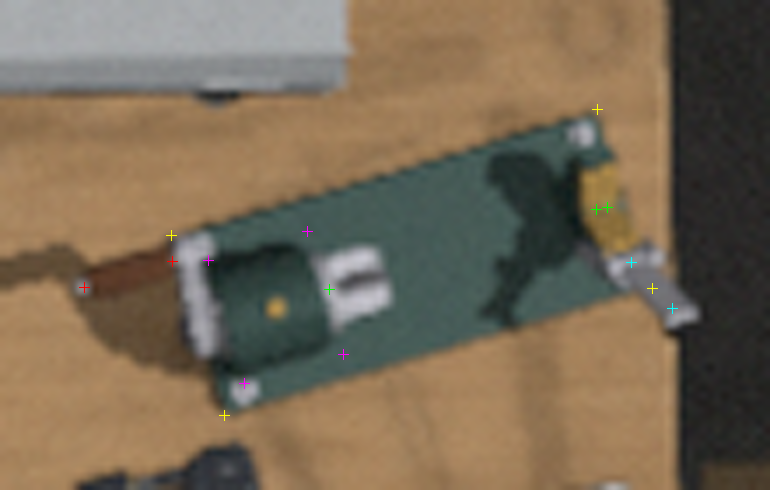

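Run:
```python
from ov import *
t=cv2.imread("pics/top3.png");s=cv2.imread("pics/side3.png")
P=[(W(sx*16,y,0),(0,0,255)) for sx in(-1,1) for y in(0,20)]+[(W(sx*4,y,16),(0,255,0)) for sx in(-1,1) for y in(0,20)]+[(W(sx*21,y,0),(0,255,255)) for sx in(-1,1) for y in(0,-8)]
overlay("top",t,P,300,185,40,30,18,"pics/teeth3.png")
z=[(W(30-r*np.cos(2.1),150+dy,13.5+r*np.sin(2.1)),(0,0,255)) for r in(0,62) for dy in(-8.5,8.5)]+[(W(sx*20,150+dy,7),(0,255,0)) for sx in(-1,1) for dy in(-10,10)]
overlay("top",t,z,340,175,40,35,16,"pics/keep3.png")
```

```text
(no output)
```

View pics/teeth3.png

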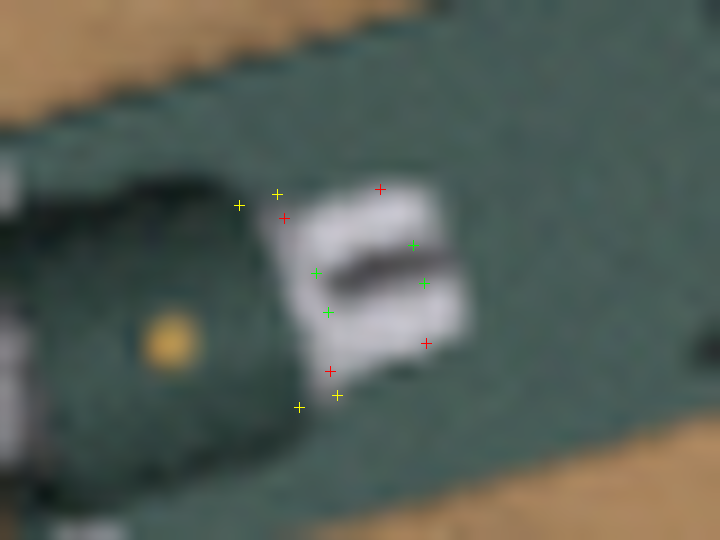

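View pics/keep3.png

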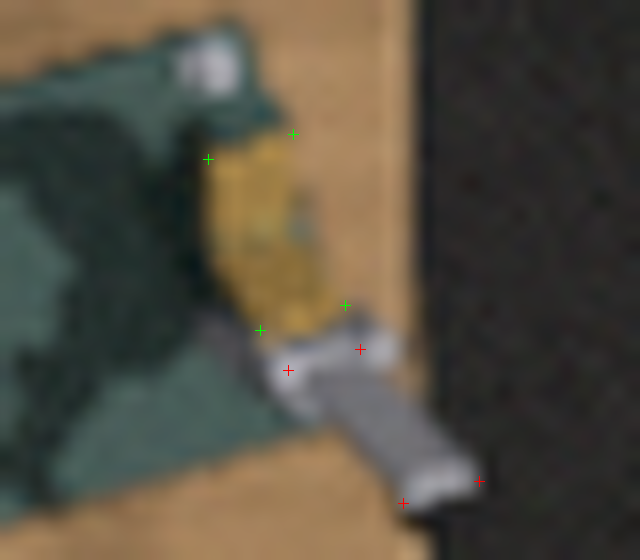

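Request:
servo_tool(plan=[[[0,0,-10.7],[0,0,0],91],[[0,0,-10.7],[0,0,0],91],[[0,0,-10.7],[0,0,0],91],[[0,0,-10.7],[0,0,3],91],[[0,0,-10.7],[0,0,5],91],[[0,0,-10.7],[0,0,5],91],[[0,0,-10.7],[0,0,5],91],[[0,0,-10.7],[0,0,5],91],[[0,0,-10.7],[0,0,5],91],[[0,0,-10.7],[0,0,5],91]])

```text
time_s: 6.65
ee_pos: [375.0, -4.0, 161.2]
ee_rot: [-179.8, 0.1, 33.1]
force: [0.9, -1.2, -0.0]
gripper_width: 91.4
```

Run:
```python
from h import *
delta((503,105,120),88.4)
# refine hub from side view: top face corners of hub z=44 and bottom
zs=lambda u,v:((u+.5)/9-.5+205,(v+.5)/9-.5+190)
for c in [(472,100),(580,104),(578,172),(463,166)]: print(plane("side",zs(*c),44).round(1))
for c in [(462,265),(570,268)]: print(plane("side",zs(*c),0).round(1))
for c in [(98,140),(98,188)]: print(plane("side",zs(*c),22).round(1))
```

```text
t 6.65 pos [375.   -4.  161.2] rot [-1.7984e+02  5.0000e-02  3.3100e+01] F [ 0.9 -1.2 -0. ] w 91.4 | shift [166.8 -21.3  41.1] turn [-1.70e-01 -3.00e-02 -5.53e+01]
[520.9  85.4  44. ]
[482.6  84.1  44. ]
[480.3 126.2  44. ]
[520.1 126.6  44. ]
[520.5 124.3   0. ]
[482.5 122.2   0. ]
[654.9  92.1  22. ]
[649.7 121.7  22. ]
```

Run:
```python
from h import *
zs=lambda u,v:((u+.5)/9-.5+205,(v+.5)/9-.5+190)
zb=lambda u,v:((u+.5)/10-.5+225,(v+.5)/10-.5+160)
for n,a,b in(("side",zs(98,164),zs(440,182)),("top",zb(183,150),zb(188,380))):
    p,q=plane(n,a,22),plane(n,b,22); print(n,p,q,np.degrees(np.arctan2(*(p-q)[[1,0]])))
# measured rod centreline by mask, per column (side) / row (top)
t=cv2.imread("pics/top0.png").astype(int);s=cv2.imread("pics/side0.png").astype(int)
def cen(prof):
    w=np.clip(prof-np.percentile(prof,30),0,None); return (w*np.arange(len(w))).sum()/w.sum()
# whiteness = blue channel (rod bluish-gray vs wood)
P=[plane("side",(u,203+cen(s[203:214,u,0])),22) for u in range(218,252)]
Q=[plane("top",(236+cen(t[v,236:250,0]),v),22) for v in range(176,197)]
for n,X in(("side",P),("top",Q)):
    X=np.array(X); c=np.polyfit(X[:,0],X[:,1],1); print(n,np.degrees(np.arctan(c[0])),np.polyval(c,503),np.std(X[:,1]-np.polyval(c,X[:,0])))
```

```text
side [652.27457687 107.03839225  22.        ] [530.21741693 105.71383172  22.        ] 0.621747625270807
top [610.83707097 104.30883658  22.        ] [525.44829769 103.88015696  22.        ] 0.2876411706589437
side -0.09128606916120538 99.65037922760052 0.5048351739044474
top 0.48433726090330037 102.90801493064593 0.3593886808719617
```

Request:
servo_tool(plan=[[[0,0,-10],[0,0,0],91],[[0,0,-10],[0,0,5],91],[[0,0,-10],[0,0,5],91],[[0,0,-10],[0,0,5],91],[[0,0,-10],[0,0,5],91],[[0,0,-6.5],[0,0,5],91],[[0,0,0],[26,30,5],91],[[0,0,0],[26,30,5],91],[[0,0,0],[26,30,0],91],[[0,0,0],[26,30,0],91]])

```text
time_s: 7.9
ee_pos: [489.9, 97.8, 121.6]
ee_rot: [-179.7, 0.0, 91.2]
force: [-0.9, -1.0, -0.1]
gripper_width: 91.1
```

Run:
```python
from h import *
delta((502,104.5,4),90)
print(env.state()["qpos"].round(1))
```

```text
t 7.9 pos [489.9  97.8 121.6] rot [-1.7973e+02  2.0000e-02  9.1240e+01] F [-0.9 -1.  -0.1] w 91.1 | shift [  6.5  12.8 117.5] turn [-0.27  0.02  1.24]
[ 10.   16.4 107.1   0.   56.8 -81.3]
```

Request:
servo_tool(plan=[[[-0.3,0,1.2],[6,12,15],91],[[0,0,0],[0,0,20],91],[[0,0,0],[0,0,20],91],[[0,0,0],[0,0,20],91],[[0,0,0],[0,0,20],91],[[0,0,0],[0,0,10],91],[[0,0,0],[0,0,5],91],[[0,0,0],[0,0,0],91],[[0,0,0],[0,0,0],91],[[0,0,0],[0,0,0],91]])

```text
time_s: 9.15
ee_pos: [497.9, 97.8, 3.8]
ee_rot: [-179.7, 0.2, 89.8]
force: [0.9, 0.4, 0.6]
gripper_width: 91.1
```

Run:
```python
from h import *
delta((502,104.5,4),90)
s=shot("side","pics/side4.png");zoom(s,200,140,110,90,6,"pics/s4.png")
```

```text
t 9.15 pos [497.9  97.8   3.8] rot [-179.7     0.21   89.79] F [0.9 0.4 0.6] w 91.1 | shift [ 6.7  4.1 -0.2] turn [-0.3   0.21 -0.21]
```

View pics/s4.png

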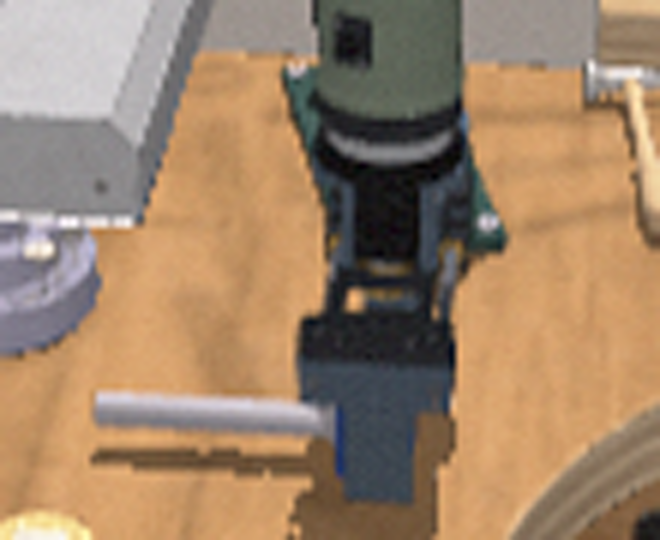

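Request:
servo_tool(plan=[[[-0.3,0.2,-0.2],[6,4,0],91],[[0,0,0],[1,0.5,0],91],[[0,0,0],[0,0,0],40],[[0,0,0],[0,0,0],30],[[0,0,0],[0,0,0],30],[[0,0,0],[0,0,0],30],[[0,0,0],[0,0,0],30],[[0,0,0],[0,0,0],30],[[0,0,0],[0,0,0],30],[[0,0,0],[0,0,0],30]], squeeze=35)

```text
time_s: 10.45
ee_pos: [503.0, 105.4, 4.3]
ee_rot: [179.9, -0.0, 90.0]
force: [0.1, -0.4, 1.0]
gripper_width: 43.9
```

Run:
```python
from h import *
delta((502,104.5,4),90)
delta(W(0,75,-18),15.4)
s=shot("side","pics/side5.png");zoom(s,200,140,110,90,6,"pics/s5.png")
```

```text
t 10.45 pos [503.  105.4   4.3] rot [ 1.7993e+02 -1.0000e-02  9.0030e+01] F [ 0.1 -0.4  1. ] w 43.9 | shift [-0.9 -1.   0.3] turn [ 0.07 -0.01  0.03]
t 10.45 pos [503.  105.4   4.3] rot [ 1.7993e+02 -1.0000e-02  9.0030e+01] F [ 0.1 -0.4  1. ] w 43.9 | shift [-337.4   24.3  -45.7] turn [ 6.000e-02 -5.000e-02  7.463e+01]
```

View pics/s5.png

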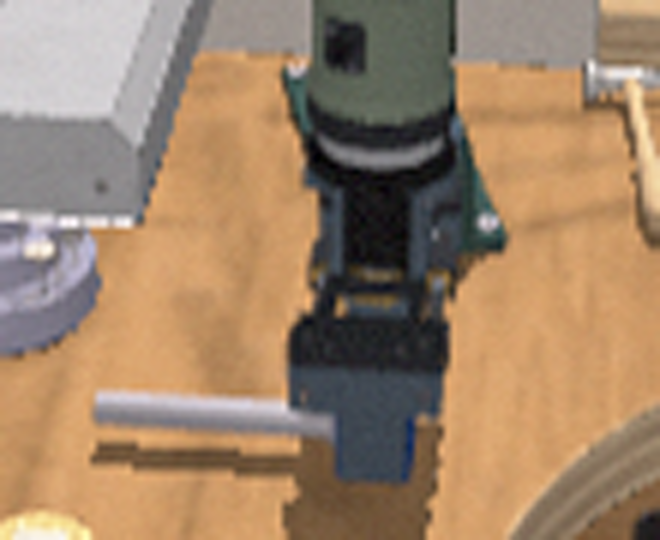

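Request:
servo_tool(plan=[[[0,0,0],[0,0,-15],30],[[0,0,0],[0,0,-25],30],[[0,0,0],[0,-10,-25],30],[[0,0,0],[0,-20,-25],30],[[0,0,0],[0,-20,-25],30],[[0,0,3],[0,-15,-25],30],[[0,0,8],[0,-10,-15],30],[[0,0,10],[0,0,0],30],[[0,0,10],[0,0,0],30],[[0,0,10],[0,0,0],30]])

```text
time_s: 11.75
ee_pos: [422.1, 105.4, 169.7]
ee_rot: [-180.0, -0.0, 47.7]
force: [-0.1, -0.0, -3.3]
gripper_width: 43.8
```

Request:
servo_tool(plan=[[[0,0,10],[0,0,0],30],[[0,0,10],[0,0,0],30],[[0,0,9],[0,0,0],30],[[0,0,4],[0,0,0],30],[[0,0,0],[0,20,0],30],[[0,0,0],[0,40,0],30],[[0,0,0],[0,40,0],30],[[0,0,0],[0,20,0],30],[[0,0,0],[0,0,0],30],[[0,0,0],[0,0,0],30]])

```text
time_s: 13.0
ee_pos: [446.2, -14.0, 174.8]
ee_rot: [-179.9, -0.1, 13.5]
force: [0.6, -0.3, -3.3]
gripper_width: 44.1
```

Run:
```python
from h import *
delta(W(0,62,-16),15.4)
print(env.state()["qpos"].round(1))
s=shot("side","pics/side6.png");t=shot("top","pics/top6.png")
```

```text
t 13.0 pos [446.2 -14.  174.8] rot [-1.7989e+02 -1.0000e-01  1.3520e+01] F [ 0.6 -0.3 -3.3] w 44.1 | shift [ 27.4 218.1 122.5] turn [-0.11 -0.1  -1.88]
[ -3.4   8.5 109.    0.2  62.4 -17. ]
```

View pics/side6.png

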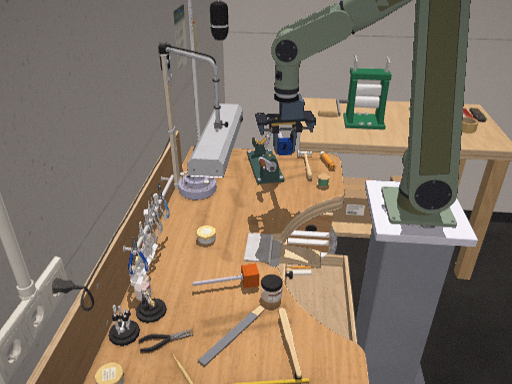

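View pics/top6.png

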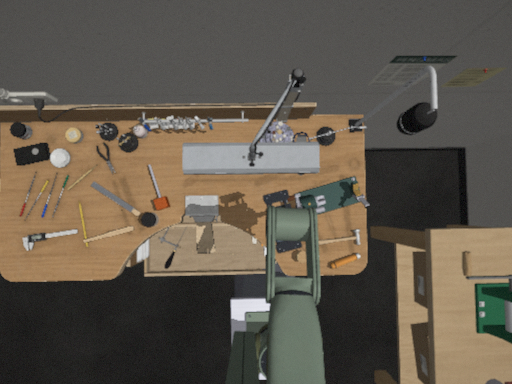

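Run:
```python
import cv2
from h import zoom
zoom(cv2.imread("pics/side6.png"),230,60,110,130,4.5,"pics/s6.png")
```

```text
(no output)
```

View pics/s6.png

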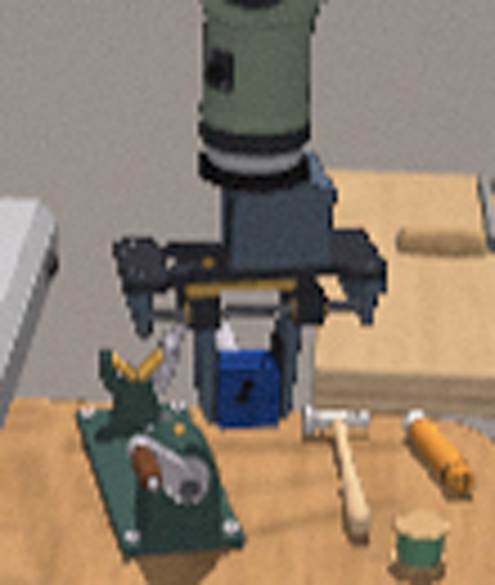

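Request:
servo_tool(plan=[[[-0.1,-0.1,-1.9],[0,15,0],30],[[0,0,0],[0,30,0],30],[[0,0,0],[0,30,0],30],[[0,0,0],[0,30,0],30],[[0,0,0],[0,30,0],30],[[0,0,0],[0,30,0],30],[[0,0,0],[0,25,0],30],[[0,0,0],[0,10,0],30],[[0,0,0],[5,5,0],30],[[0,0,0],[10,0,0],30]])

```text
time_s: 14.35
ee_pos: [517.7, -203.0, 174.4]
ee_rot: [-179.7, 0.0, 16.3]
force: [-0.2, 0.5, -2.7]
gripper_width: 43.8
```

Run:
```python
from h import *
delta(W(0,62,-16),15.4)
```

```text
t 14.35 pos [ 517.7 -203.   174.4] rot [-1.7972e+02  5.0000e-02  1.6270e+01] F [-0.2  0.5 -2.7] w 43.8 | shift [  1.5  18.1 122.3] turn [-0.28  0.05  0.87]
```

Request:
servo_tool(plan=[[[-0.3,0,0.9],[1,14,0],30],[[0,0,0],[0,5,5],30],[[0,0,0],[0,0,20],30],[[0,0,0],[0,0,20],30],[[0,0,0],[0,0,20],30],[[0,0,0],[0,0,15],30],[[0,0,0],[0,0,10],30],[[0,0,0],[0,0,0],30],[[0,0,0],[0,0,0],30],[[0,0,0],[0,0,0],30]])

```text
time_s: 15.6
ee_pos: [526.0, -221.7, 81.8]
ee_rot: [179.9, -0.1, 15.4]
force: [0.1, 0.0, -3.8]
gripper_width: 43.8
```

Run:
```python
from ov import *
delta(W(0,62,-16),15.4)
t=shot("top","pics/top7.png");s=shot("side","pics/side7.png")
ovs(t,s,7,[(env.state()["ee_pos"]+yd*150+[0,0,17.7],(0,0,255))])
```

```text
t 15.6 pos [ 526.  -221.7   81.8] rot [ 1.7989e+02 -5.0000e-02  1.5430e+01] F [ 0.1  0.  -3.8] w 43.8 | shift [-1.4 -2.8 29.8] turn [ 0.11 -0.05  0.03]
```

View pics/ovs7.png

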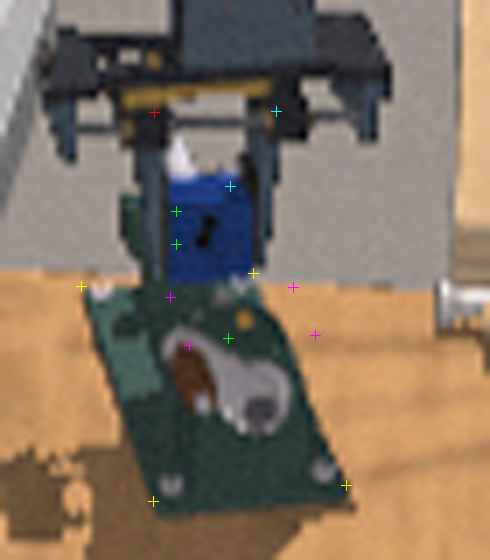

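View pics/ovt7.png

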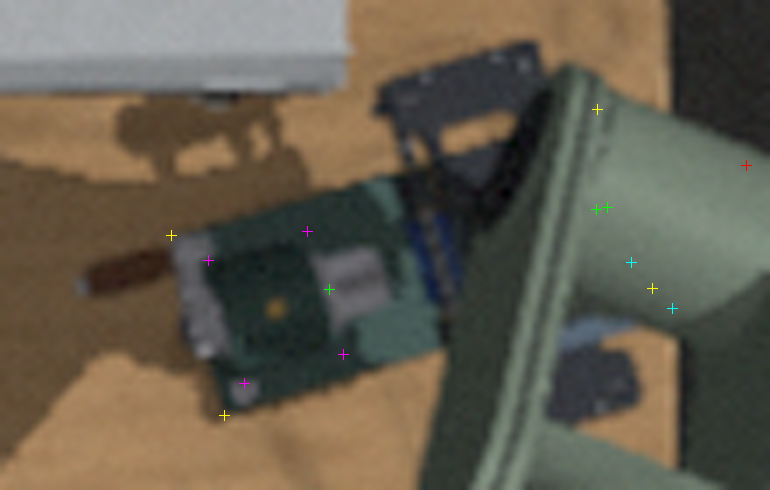

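Request:
servo_tool(plan=[[[0,0,0],[-1.4,-2,6],30],[[0,0,0],[0,0,8],30],[[0,0,0],[0,0,8],30],[[0,0,0],[0,0,5],30],[[0,0,0],[0,0,2],30],[[0,0,0],[0,0,1],30],[[0,0,0],[0,0,0],30],[[0,0,0],[0,0,0],30],[[0,0,0],[0,0,0],30],[[0,0,0],[0,0,0],30]])

```text
time_s: 16.95
ee_pos: [524.4, -220.2, 50.2]
ee_rot: [179.8, -0.1, 15.4]
force: [-0.4, -0.4, -2.5]
gripper_width: 44.1
```

Run:
```python
from ov import *
delta(W(0,62,-17),15.4)
t=shot("top","pics/top8.png");s=shot("side","pics/side8.png")
ovs(t,s,8)
```

```text
t 16.95 pos [ 524.4 -220.2   50.2] rot [ 1.7985e+02 -1.1000e-01  1.5430e+01] F [-0.4 -0.4 -2.5] w 44.1 | shift [-0.2 -0.9 -0.8] turn [ 0.15 -0.11  0.03]
```

View pics/ovs8.png

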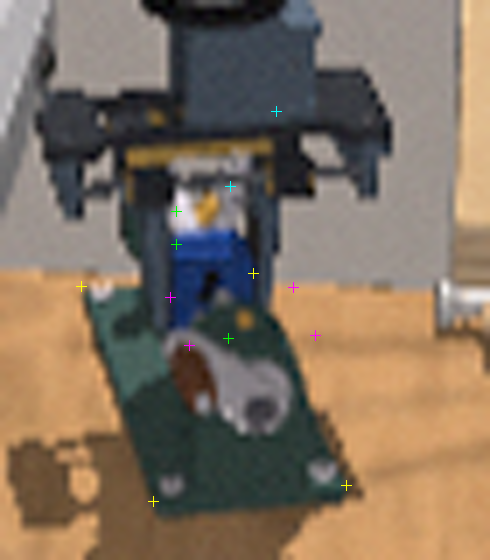

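View pics/ovt8.png

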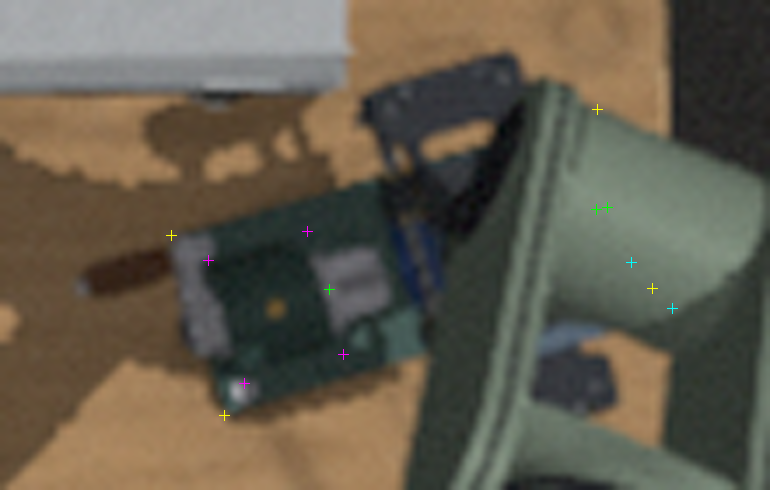

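Request:
servo_tool(plan=[[[0,0,0],[-0.2,-3,-0.3],30],[[0,0,0],[0,-3,0],30],[[0,0,0],[0,-3,0],30],[[0,0,0],[0,-3,0],30],[[0,0,0],[0,-3,0],30],[[0,0,0],[0,-3,0],30],[[0,0,0],[0,-3,0],30],[[0,0,0],[0,-2,0],30],[[0,0,0],[0,0,0],30],[[0,0,0],[0,0,0],30]])

```text
time_s: 18.3
ee_pos: [517.6, -196.2, 50.5]
ee_rot: [179.9, -0.1, 15.4]
force: [-0.5, -0.2, -3.2]
gripper_width: 44.0
```

Run:
```python
from ov import *
delta(W(0,20,-17.7),15.4)
t=shot("top","pics/top9.png");s=shot("side","pics/side9.png")
ovs(t,s,9)
```

```text
t 18.3 pos [ 517.6 -196.2   50.5] rot [ 1.7985e+02 -1.1000e-01  1.5450e+01] F [-0.5 -0.2 -3.2] w 44.0 | shift [  0.1 -18.    0.1] turn [ 0.15 -0.11  0.05]
```

View pics/ovt9.png

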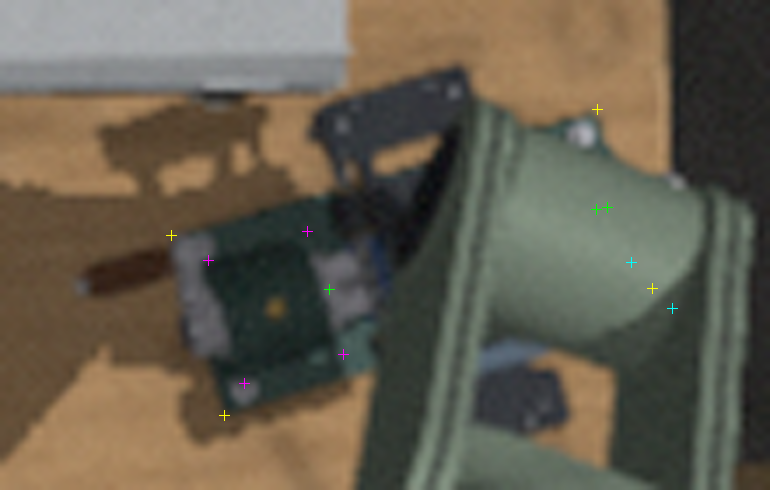

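Request:
servo_tool(plan=[[[0,0,0],[0,-2,0],30],[[0,0,0],[0,-2,0],30],[[0,0,0],[0,-2,0],30],[[0,0,0],[0,-2,0],30],[[0,0,0],[0,-2,0],30],[[0,0,0],[0,-2,0],30],[[0,0,0],[0,-1,0],30],[[0,0,0],[0,-1,0],30],[[0,0,0],[0,-1,0],30],[[0,0,0],[0,0,0],30]])

```text
time_s: 19.65
ee_pos: [513.3, -180.8, 50.5]
ee_rot: [179.9, -0.1, 15.4]
force: [-0.6, -0.8, -2.9]
gripper_width: 43.9
```

Run:
```python
from ov import *
delta(W(0,20,-17.7),15.4)
```

```text
t 19.65 pos [ 513.3 -180.8   50.5] rot [ 1.7985e+02 -1.1000e-01  1.5440e+01] F [-0.6 -0.8 -2.9] w 43.9 | shift [ 0.1 -2.   0.2] turn [ 0.15 -0.11  0.04]
```

Request:
servo_tool(plan=[[[0,0,0],[0,-1,0],30],[[0,0,0],[0,-1,0],30],[[0,0,0],[0,-1,0],30],[[0,0,0],[0,0,0],30],[[0,0,0],[0,0,0],30],[[0,0,0],[0,0,0],30],[[0,0,0],[0,0,0],30],[[0,0,0],[0,0,0],30],[[0,0,0],[0,0,0],30],[[0,0,0],[0,0,0],30]])

```text
time_s: 20.9
ee_pos: [512.9, -179.2, 50.5]
ee_rot: [179.7, -0.1, 15.5]
force: [0.7, -2.4, -2.7]
gripper_width: 43.7
```

Run:
```python
from ov import *
delta(W(0,20,-17.7),15.4)
t=shot("top","pics/top10.png");s=shot("side","pics/side10.png")
ovs(t,s,10)
```

```text
t 20.9 pos [ 512.9 -179.2   50.5] rot [ 1.7969e+02 -1.3000e-01  1.5490e+01] F [ 0.7 -2.4 -2.7] w 43.7 | shift [-0.  -0.4  0.2] turn [ 0.31 -0.13  0.09]
```

View pics/ovt10.png

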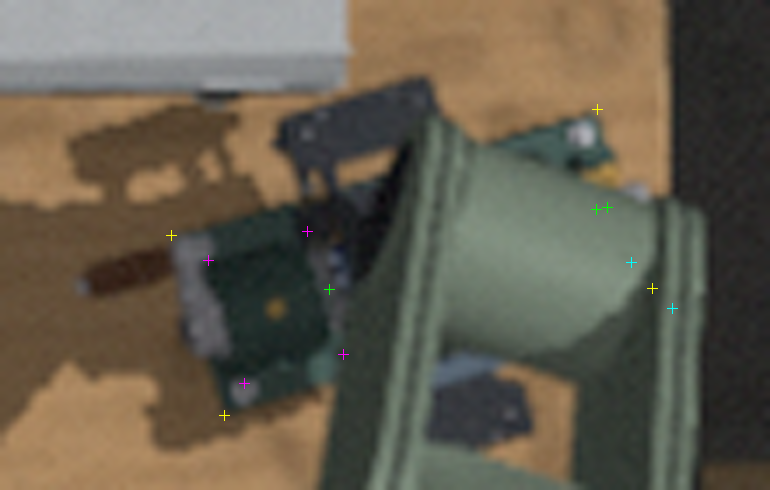

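View pics/ovs10.png

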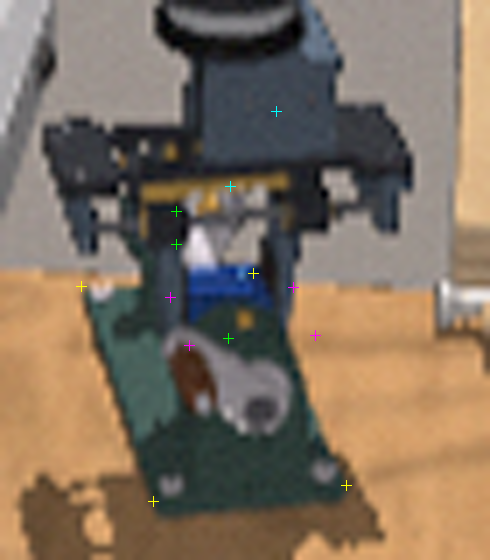

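Request:
servo_tool(plan=[[[0,0,0],[0,-2,0],30],[[0,0,0],[0,-2,0],30],[[0,0,0],[0,-2,0],30],[[0,0,0],[0,-2,0],30],[[0,0,0],[0,-2,0],30],[[0,0,0],[0,-2,0],30],[[0,0,0],[0,-2,0],30],[[0,0,0],[0,-2,0],30],[[0,0,0],[0,-2,0],30],[[0,0,0],[0,-2,0],30]])

```text
time_s: 22.25
ee_pos: [513.7, -180.3, 51.4]
ee_rot: [177.4, -0.4, 16.2]
force: [0.4, -9.7, -5.8]
gripper_width: 44.2
```

Run:
```python
from ov import *
delta(W(0,20,-17.7),15.4)
```

```text
t 22.25 pos [ 513.7 -180.3   51.4] rot [177.38  -0.38  16.22] F [ 0.4 -9.7 -5.8] w 44.2 | shift [-0.4 -1.6  1. ] turn [ 2.62 -0.4   0.81]
```

Request:
servo_tool(plan=[[[2.6,-0.4,0.8],[0,-1,0],30],[[0.5,0,0],[0,-1,0],30],[[0,0,0],[0,-1,0],30],[[0,0,0],[0,0,0],30],[[0,0,0],[0,0,0],30],[[0,0,0],[0,0,0],30],[[0,0,0],[0,0,0],30],[[0,0,0],[0,0,0],30],[[0,0,0],[0,0,0],30],[[0,0,0],[0,0,0],30]])

```text
time_s: 23.5
ee_pos: [513.3, -178.9, 51.2]
ee_rot: [-179.8, -0.0, 15.5]
force: [0.6, -4.7, -5.8]
gripper_width: 43.8
```

Run:
```python
from ov import *
delta(W(0,20,-17.7),15.4)
t=shot("top","pics/top11.png");s=shot("side","pics/side11.png")
P=[(W(sx*22,y,22),(0,0,255)) for sx in(-1,1) for y in(0,40)]+[(W(0,170,0),(0,255,255))]
overlay("side",s,P,245,130,50,40,14,"pics/s11.png")
overlay("top",t,P,300,170,70,45,11,"pics/t11.png")
```

```text
t 23.5 pos [ 513.3 -178.9   51.2] rot [-1.7979e+02 -4.0000e-02  1.5520e+01] F [ 0.6 -4.7 -5.8] w 43.8 | shift [-0.4 -0.2  0.9] turn [-0.21 -0.04  0.12]
```

View pics/s11.png

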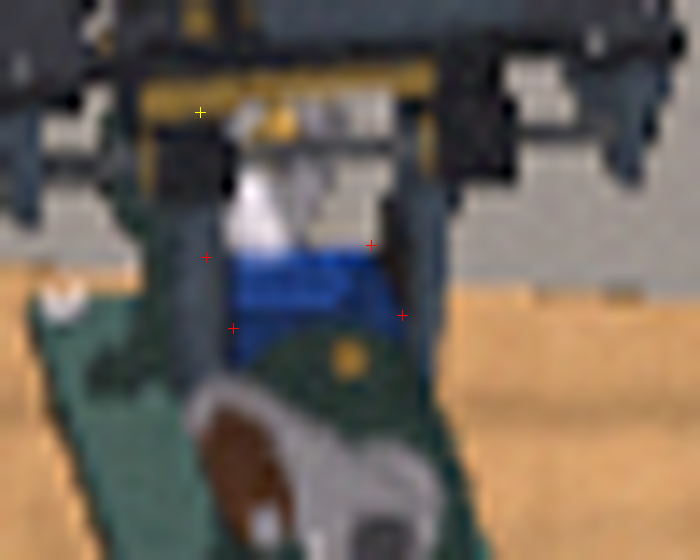

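View pics/t11.png

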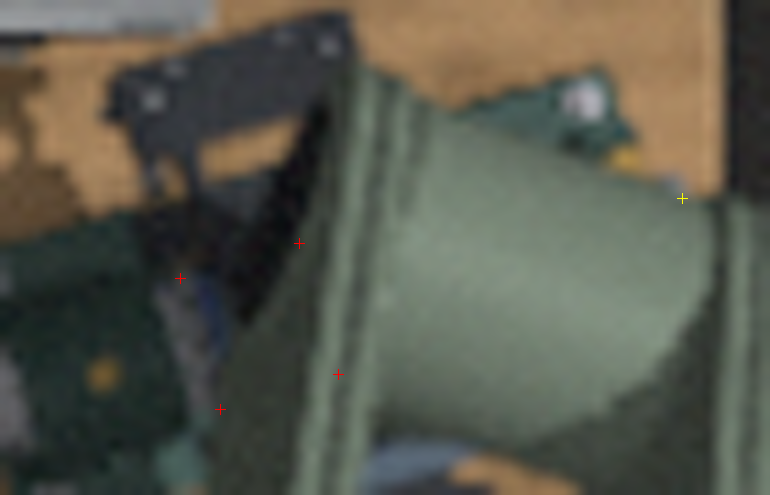

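Request:
servo_tool(plan=[[[0,0,0],[0,0,0.5],30],[[0,0,0],[0,0,0.5],30],[[0,0,0],[0,0,0],30],[[0,0,0],[0,0,0],46],[[0,0,0],[0,0,0],52],[[0,0,0],[0,0,0],70],[[0,0,0],[0,0,0],80],[[0,0,0],[0,0,0],80],[[0,0,0],[0,0,0],80],[[0,0,0],[0,0,0],80]])

```text
time_s: 24.85
ee_pos: [513.7, -176.8, 51.6]
ee_rot: [-179.6, -0.2, 15.4]
force: [0.3, 0.5, 0.6]
gripper_width: 80.0
```

Request:
servo_tool(plan=[[[0,0,0],[0,0,-10],80],[[0,0,0],[0,0,-15],80],[[0,0,0],[0,0,-25],80],[[0,0,0],[0,0,-25],80],[[0,0,0],[-10,0,-15],60],[[0,0,0],[-30,0,-5],30],[[0,0,0],[-40,0,0],0],[[0,0,0],[-40,0,0],0],[[0,0,0],[-40,0,0],0],[[0,0,0],[-10,0,0],0]])

```text
time_s: 26.1
ee_pos: [343.6, -224.0, 155.1]
ee_rot: [-179.9, -0.4, 15.5]
force: [0.4, 0.0, 0.6]
gripper_width: 22.9
```

Run:
```python
from ov import *
delta(W(80,150,50),YD)
t=shot("top","pics/top12.png");s=shot("side","pics/side12.png")
P=[(W(sx*22,y,22),(0,0,255)) for sx in(-1,1) for y in(0,40)]+[(W(0,170,0),(0,255,255))]+[(W(sx*9,y,0),(0,255,0)) for sx in(-1,1) for y in(45,130)]
overlay("side",s,P,235,110,70,80,7,"pics/s12.png")
overlay("top",t,P,290,170,80,50,9.5,"pics/t12.png")
```

```text
t 26.1 pos [ 343.6 -224.   155.1] rot [-179.86   -0.36   15.52] F [0.4 0.  0.6] w 22.9 | shift [ 94.6 131.7  37.4] turn [-0.4  -0.18 90.12]
```

View pics/s12.png

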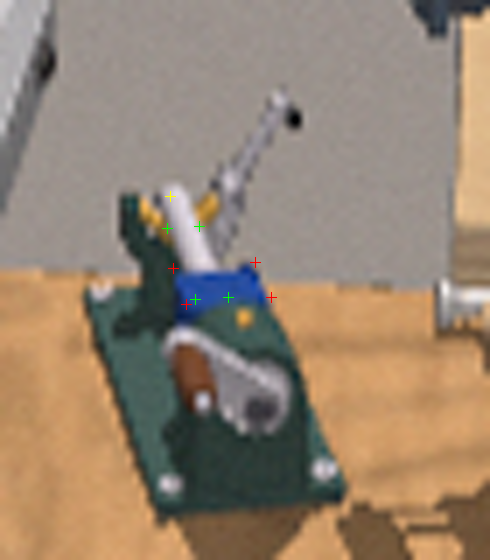

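View pics/t12.png

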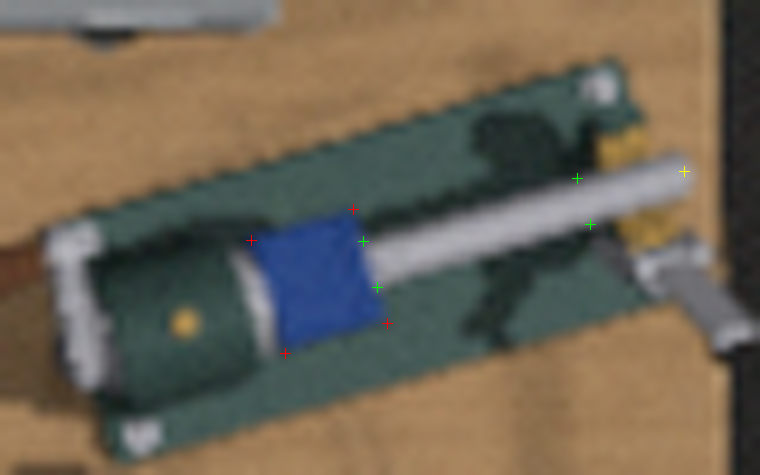

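Request:
servo_tool(plan=[[[0,0,10.5],[0,0,0],0],[[0,0,10.5],[0,0,0],0],[[0,0,10.5],[0,0,0],0],[[0,0,10.5],[0,0,0],0],[[0,0,10.5],[0,0,0],0],[[0,0,10.5],[0,0,0],0],[[0,0,10.5],[0,0,0],0],[[0,0,10.5],[0,0,0],0],[[0,0,6],[0,0,0],0],[[0,0,0],[30,0,0],0]])

```text
time_s: 27.45
ee_pos: [367.4, -252.5, 157.1]
ee_rot: [-179.0, -0.1, -76.5]
force: [-0.1, -1.1, 0.5]
gripper_width: 0.6
```

Run:
```python
from ov import *
delta(W(0,202,87),YD)
print(env.state()["qpos"].round(1))
```

```text
t 27.45 pos [ 367.4 -252.5  157.1] rot [-1.7898e+02 -7.0000e-02 -7.6510e+01] F [-0.1 -1.1  0.5] w 0.6 | shift [ 144.2 -164.6    5.2] turn [-1.01 -0.09 -1.91]
[-36.5   9.1 111.1   0.9  59.   39.5]
```

Request:
servo_tool(plan=[[[-1,0,-1.9],[40,0,0],0],[[0,0,0],[45,-5,0],0],[[0,0,0],[45,-15,0],0],[[0,0,0],[10,-35,0],0],[[0,0,0],[0,-40,0],0],[[0,0,0],[0,-40,0],0],[[0,0,0],[0,-25,0],0],[[0,0,0],[0,-5,0],0],[[0,0,0],[0,0,0],0],[[0,0,0],[0,0,0],0]])

```text
time_s: 28.7
ee_pos: [581.4, -346.5, 154.6]
ee_rot: [-179.7, -0.2, -74.2]
force: [0.3, -0.3, -0.2]
gripper_width: 0.5
```

Run:
```python
from ov import *
delta(W(0,200,-13),YD)
```

```text
t 28.7 pos [ 581.4 -346.5  154.6] rot [-179.72   -0.22  -74.24] F [ 0.3 -0.3 -0.2] w 0.5 | shift [-0.4 22.1 99.5] turn [-0.28 -0.21  0.36]
```

Request:
servo_tool(plan=[[[-0.3,-0.2,0.4],[1,21,0],0],[[0,0,0],[0,1,10],0],[[0,0,0],[0,0,25],0],[[0,0,0],[0,0,25],0],[[0,0,0],[0,0,25],0],[[0,0,0],[0,0,12],0],[[0,0,0],[0,0,2],0],[[0,0,0],[-3,0,0],0],[[0,0,0],[-3,0,0],0],[[0,0,0],[0,0,0],0]])

```text
time_s: 29.95
ee_pos: [552.9, -351.3, 55.1]
ee_rot: [-179.9, -0.2, -75.1]
force: [0.4, 0.5, 0.4]
gripper_width: 0.4
```

Run:
```python
from ov import *
delta(W(0,184,-13),YD)
s=shot("side","pics/side13.png");t=shot("top","pics/top13.png");ovs(t,s,13)
```

```text
t 29.95 pos [ 552.9 -351.3   55.1] rot [-179.87   -0.21  -75.09] F [0.4 0.5 0.4] w 0.4 | shift [-12.9  -7.    0.1] turn [-0.13 -0.21 -0.48]
```

View pics/ovs13.png

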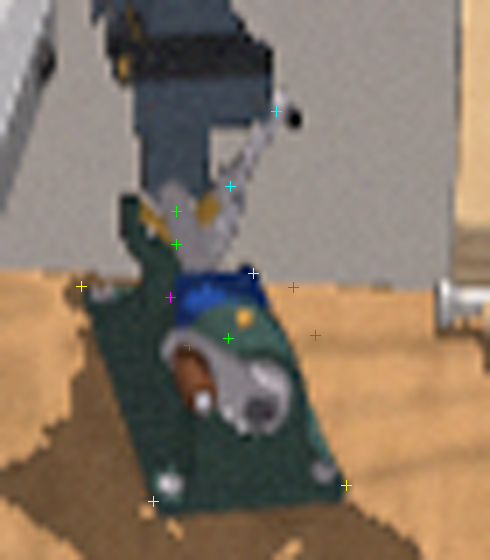

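Request:
servo_tool(plan=[[[0,-0.2,-0.5],[-3,-6,0],0],[[0,0,0],[-3,-1,0],0],[[0,0,0],[-2,0,0],0],[[0,0,0],[-1,0,0],0],[[0,0,0],[-1,0,0],0],[[0,0,0],[-1,0,0],0],[[0,0,0],[-1,0,0],0],[[0,0,0],[-1,0,0],0],[[0,0,0],[0,0,0],0],[[0,0,0],[0,0,0],0]])

```text
time_s: 31.3
ee_pos: [556.7, -336.2, 55.2]
ee_rot: [-179.9, -0.0, -74.5]
force: [-0.8, 0.4, 0.5]
gripper_width: 0.4
```

Run:
```python
from ov import *
delta(W(0,184,-13),YD)
```

```text
t 31.3 pos [ 556.7 -336.2   55.2] rot [-1.7986e+02 -2.0000e-02 -7.4550e+01] F [-0.8  0.4  0.5] w 0.4 | shift [0.7 0.6 0.2] turn [-0.14 -0.02  0.05]
```

Request:
servo_tool(plan=[[[0,0,0],[-1,0,0],0],[[0,0,0],[-1,0,0],0],[[0,0,0],[-1,0,0],0],[[0,0,0],[-1,0,0],0],[[0,0,0],[-1,0,0],0],[[0,0,0],[-1,0,0],0],[[0,0,0],[0,0,0],0],[[0,0,0],[0,0,0],0],[[0,0,0],[0,0,0],0],[[0,0,0],[0,0,0],0]])

```text
time_s: 32.55
ee_pos: [557.2, -334.2, 56.2]
ee_rot: [-179.7, -0.5, -74.5]
force: [1.3, -3.5, -0.5]
gripper_width: 0.2
```

Run:
```python
from ov import *
delta(W(0,184,-13),YD)
s=shot("side","pics/side14.png");t=shot("top","pics/top14.png");ovs(t,s,14)
```

```text
t 32.55 pos [ 557.2 -334.2   56.2] rot [-179.66   -0.55  -74.52] F [ 1.3 -3.5 -0.5] w 0.2 | shift [2.5 1.6 1.2] turn [-0.34 -0.55  0.09]
```

View pics/ovt14.png

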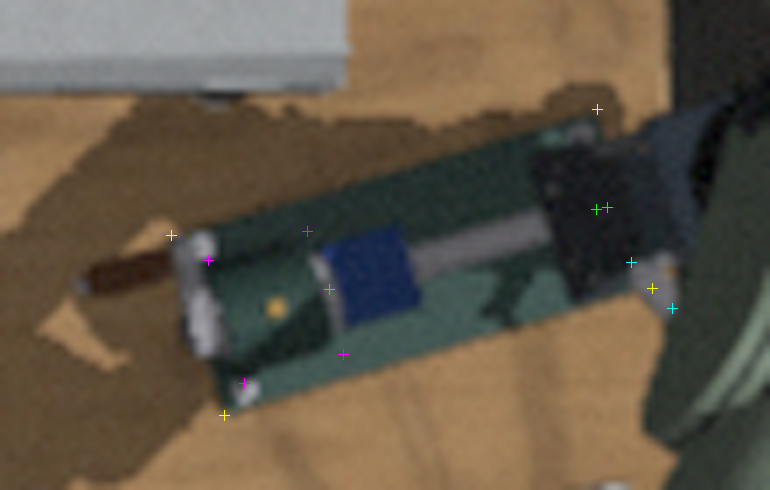

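Request:
servo_tool(plan=[[[-0.3,-0.5,0],[6,0,0],0],[[0,0,0],[8,0,-10],0],[[0,0,0],[0,0,-30],0],[[0,0,0],[0,0,-35],0],[[0,0,0],[0,0,-30],0],[[0,0,0],[0,30,-5],0],[[0,0,0],[0,40,0],0],[[0,0,0],[-15,25,0],0],[[0,0,0],[-25,0,0],0],[[0,0,0],[0,0,0],0]])

```text
time_s: 33.9
ee_pos: [455.5, -333.5, 174.6]
ee_rot: [-180.0, 0.6, -74.6]
force: [1.1, -1.2, -0.2]
gripper_width: 0.6
```

Run:
```python
from ov import *
delta(W(97,150,47),YD)
s=shot("side","pics/side15.png");t=shot("top","pics/top15.png");
P=[(W(sx*22,y,22),(0,0,255)) for sx in(-1,1) for y in(0,40)]+[(W(0,170,0),(0,255,255))]
overlay("top",t,P,290,170,80,50,9.5,"pics/t15.png");ovs(t,s,15)
```

```text
t 33.9 pos [ 455.5 -333.5  174.6] rot [-179.98    0.58  -74.64] F [ 1.1 -1.2 -0.2] w 0.6 | shift [-3.3  0.8 59.7] turn [-0.02  0.58 -0.04]
```

View pics/t15.png

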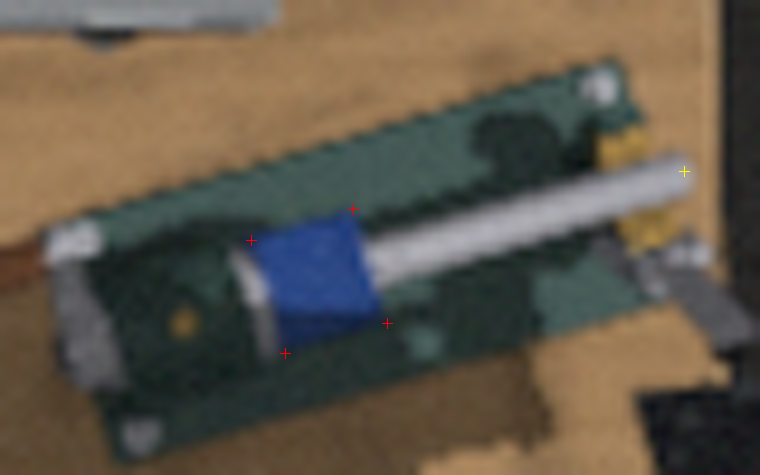

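View pics/ovs15.png

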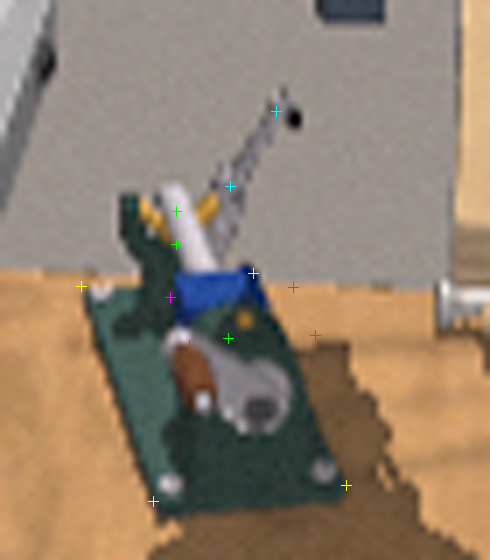

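Request:
servo_tool(plan=[[[0,0.5,0],[-3,1,15],0],[[0,0,0],[0,0,20],0],[[0,0,0],[0,0,20],0],[[0,0,0],[0,0,5],0],[[0,0,0],[0,-5,0],0],[[0,0,0],[0,-6,0],0],[[0,0,0],[0,-6,0],0],[[0,0,0],[0,-6,0],0],[[0,0,0],[0,0,0],0],[[0,0,0],[0,0,0],0]])

```text
time_s: 35.25
ee_pos: [484.4, -330.6, 116.3]
ee_rot: [-179.6, -0.4, -74.6]
force: [-1.0, -0.5, -0.5]
gripper_width: 0.1
```

Run:
```python
from ov import *
delta(W(51,150,47),YD)
s=shot("side","pics/side16.png");t=shot("top","pics/top16.png");ovs(t,s,16)
```

```text
t 35.25 pos [ 484.4 -330.6  116.3] rot [-179.64   -0.43  -74.63] F [-1.  -0.5 -0.5] w 0.1 | shift [ -8.8 -16.7   1.3] turn [-0.36 -0.43 -0.02]
```

View pics/ovs16.png

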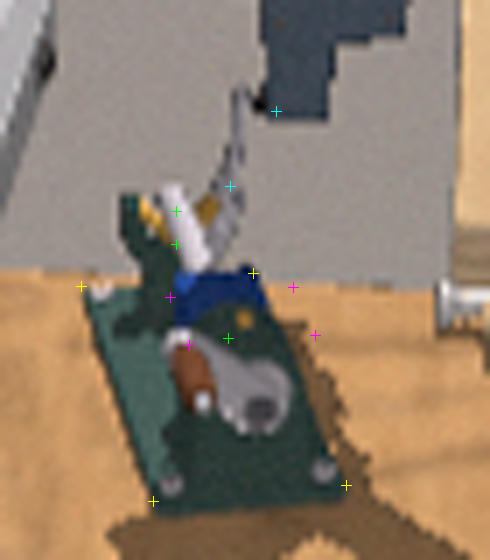

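Request:
servo_tool(plan=[[[0,0,0],[-3,-5,0],0],[[0,0,0],[-3,-6,0],0],[[0,0,0],[0,-6,0],0],[[0,0,0],[0,-5,0],0],[[0,0,0],[0,0,0],0],[[0,0,0],[0,0,0],0],[[0,0,0],[0,0,0],0],[[0,0,0],[0,15,0],0],[[0,0,0],[0,30,-10],0],[[0,0,0],[0,30,-20],0]])

```text
time_s: 36.6
ee_pos: [429.0, -337.6, 144.4]
ee_rot: [-179.8, -0.2, -74.5]
force: [0.3, -0.1, 0.6]
gripper_width: 0.5
```

Run:
```python
from ov import *
delta(W(51,150,47),YD)
s=shot("side","pics/side17.png");t=shot("top","pics/top17.png")
P=[(W(sx*22,y,22),(0,0,255)) for sx in(-1,1) for y in(0,40)]+[(W(0,170,0),(0,255,255))]+[(W(30,150,13.5),(255,255,0)),(W(-20,150,25),(255,255,0))]
overlay("top",t,P,290,170,80,50,9.5,"pics/t17.png");overlay("side",s,P,235,110,70,80,7,"pics/s17.png")
```

```text
t 36.6 pos [ 429.  -337.6  144.4] rot [-179.84   -0.23  -74.51] F [ 0.3 -0.1  0.6] w 0.5 | shift [ -0.8 -71.8  29.6] turn [-0.16 -0.23  0.1 ]
```

View pics/s17.png

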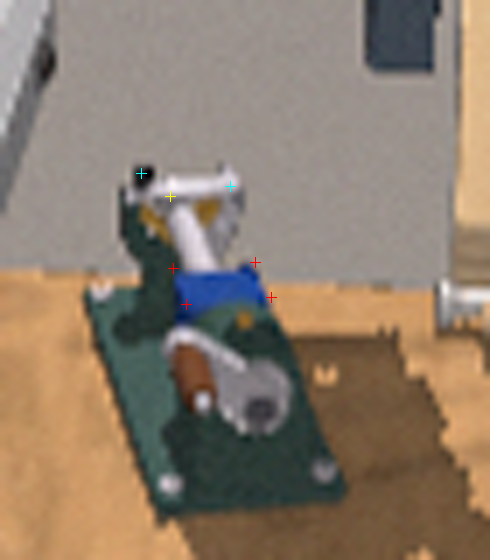

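View pics/t17.png

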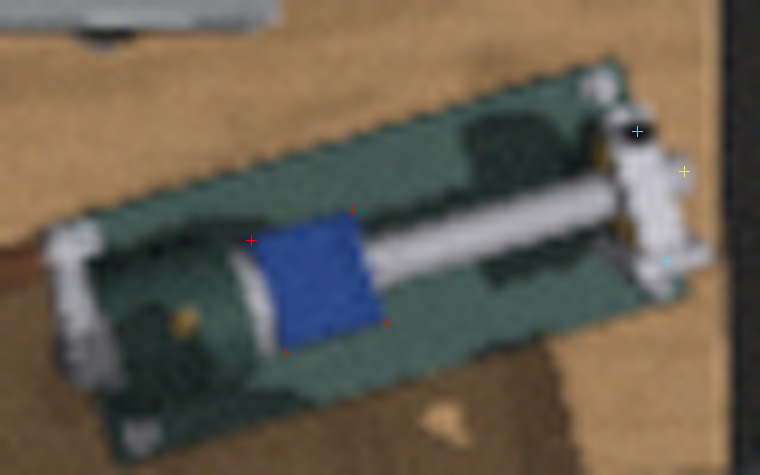

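Run:
```python
from h import *
for k in (12,14,15,17):
    t=cv2.imread(f"pics/top{k}.png"); m=mask(t,(100,110,30),(130,255,255)); m[:, :290]=0;m[:,380:]=0;m[:170]=0;m[225:]=0
    v,u=np.nonzero(m); p=plane("top",(u.mean(),v.mean()),90)-D0; print(k,len(u),"xd",round(p@xd,2),"yd",round(p@yd,2))
    g=cv2.cvtColor(t,cv2.COLOR_BGR2GRAY)
```

```text
12 141 xd -1.27 yd 19.39
14 137 xd -1.85 yd 19.74
15 140 xd -1.03 yd 19.66
17 140 xd -1.1 yd 19.52
```

Run:
```python
from h import *
print(env.state()["force"].round(1),env.state()["qvel"].round(2)); print(env.job_done())
```

```text
[ 0.8 -0.1  0.4] [ 1.88  2.26 -0.88  1.88 -2.48  1.64]
the job is handed in; nothing more can be done
None
```

The thick mandrel is on the winder with its hub home on the teeth and the keeper shut over the rod. I handed the job in at about 36.7 s, and handing in gives no verdict.

**What I did:**
- I pushed the crank to about -45° (leaning to -x) with the closed fingers.
- I gripped the blue hub, lowered the rod into the V rest and slid the hub onto the teeth until it stopped against the collar.
- I released it and pressed the rod end as a check. It resisted at about 4 N.
- I tipped the keeper over from behind and it fell shut.

**Last checks:**
- **Hub position:** by the top camera the hub centre is about 19.5 mm along the axis from the drive face (target 20 mm) and about 1 mm off across. It did not move when I pressed the rod or closed the keeper.
- **Keeper:** its knob and hinge lie on the predicted shut positions in both views.
- **Robot:** the gripper is clear, with only noise on the force reading. The arm was still settling slightly at hand-in, with joint speeds up to about 2.5 degrees/s.
- **Thin mandrel, jar and hammer:** no move took the gripper onto them. I did not measure their positions again at the end.

**Disagreements:**
- The side camera put the hub about 3 mm (1 pixel) off the top view.
- One look at the teeth suggested the drive face lies 3–4 mm further along the axis than I assumed. The contact stop and the later top views did not bear that out.

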